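# Clip the open coffee canister shut

## Robot

A 7-joint arm with a two-finger parallel gripper is mounted at the origin on the work surface. World frame = base frame: x ahead of the robot, y to its left, z up, the work surface at z = 0. Lengths are in m, angles in rad, forces in N, time in s.
With the tool pointing down it reaches from about 0.35 to 0.775 m from the base axis. Payload 3.1 kg.
Tool frame: the origin (TCP) lies midway between the tips of the shut fingers; the grasp point (between the pads) lies 19 mm behind it (bot.grasp_offset is the z of the grasp point in the tool frame, in m); z points along the fingers, y is the line along which they close (so a half turn about z gives the same grasp; the last joint's range is limited). The gripper opens to 85 mm and grips with 20 to 120 N. Pads are 22 mm wide; open, the fingers measure 114 mm over their backs; the gripper's body (76 mm by 85 mm) begins 54 mm behind the grasp point. The pads swing forward as they close: fully open they stand 13 mm farther back than shut.
Start: joints at [1.072, 0.311, 0.014, 1.512, -0.004, 1.319, -0.027], TCP at [0.243, -0.494, 0.231] pointing down, gripper open.
Joint ranges: [-2.7, 2.7], [-0.3, 1.91], [-1.27, 1.3], [0.12, 2.57], [-1.44, 4.58], [0.2, 2.03], [-3.05, 3.05]. Speed limits (rad/s): [2.79, 2.79, 3.14, 3.14, 3.14, 3.14, 3.14].

## Interface

Orientations are given as a rotation vector (axis times angle).
In Python, from station import bot, eyes, sign_off gives the robot as it stands.
- The arm moves only by the tool drive_tool, never from a script. Its argument "plan" is a list of rows, each an object of numbers: "fingers": the opening, from 0 (shut) to 1 (fully open); "tx", "ty", "tz": the shift along the world's x, y, z in mm; "ax", "ay", "az": the turn, a rotation vector about the world's x, y, z in rad. A call has 1 to 20 rows; each row shifts and turns the commanded pose from where the row before left it; what a row does not reach is not made up. A row lasts 1/12 s, in which the tool goes at most 41.7 mm and 7.16 degrees, less where a joint would pass 70% of its speed; a pose out of reach is approached as far as the arm can. A call is refused whole if a number of a shift passes 41.7 or a number of a turn 0.125, either way. A call with a gripper value outside its range is refused whole. The fingers move at their own pace and stop on an object; the grip force is fixed at half the most. Time passes only in rows, so rows that do not move let the fingers close. It gives the time, the measured TCP pose, the force, the opening and the grip force at its end, in the units of the state.
- bot.state(): the state, without advancing time (a new reading comes with each control period).
- eyes.get_image(name): name is "scene" or "side" or "wrist"; returns a dict with "color" (480x640x3 uint8, red, green, blue), "fx", "fy", "cx", "cy" (pixels), "cam_to_world" (4x4, takes a point from camera to world coordinates). Camera axes: x right, y down, z forward; pixel columns grow to the right and rows downward; lengths in m; the calibration is good to about 2 mm. A picture is of the moment at which its call begins. There is no depth.
- sign_off(): hands the job in; it is judged then, once.
The state is a dict: "time": time; "q": joint angles; "qd": joint speeds; "effort": joint torques, N m; "eef_pos": TCP position; "tcp_rot": TCP orientation; "ft_force": force on the tool from outside, world axes, zero at the start; "torque": the same for the moment, N m; "grip_width": finger opening in m; "grasp_force": force on a finger pad.
Only numpy, scipy, OpenCV 4.12 (cv2) and the standard library are available. Lean on these libraries where they do the work, as an engineer would, in place of code of your own. Each camera call takes 0.05 s, during which the arm holds its last target. There are 200 camera calls.

## Task

Three clip-top coffee canisters stand in a row on the counter, and one has been left unclipped: its steel lever sticks out and up at the front. With the fingertips, push that lever down past its dead centre until it snaps over by itself against the canister's side and the lid is clamped tight. Nothing is picked up: the canister stays standing in its place, and the two clipped canisters, the scoop and the dripper are left as they are.

Things in the scene. Friction and masses are not known exactly. Their poses are not given: they have to be found in the camera images.
- canister_a: the unclipped canister: white stoneware, 112 mm across, 140 mm tall to the rim, wooden lid to 157 mm with a steel strap and catch to 164 mm; about 1.7 kg, loose: over 12 N down far in front would tip it. Origin at the centre of its underside, z up; clip at the front (its own -x side), lid hinge at the back
- clip_a (a joint): clip lever of the open canister, rad: 0 = clipped (hangs down along the side, free end leaning 0.15 rad inward), grows as its end swings out and up about a level axis (canister's y); 1.7 = straight out, 2.3 at the start (loose, slanting up), 2.7 = stop. From 2.0 to dead centre at 0.85 it resists with up to 4 N at its end; left below 0.75 it snaps to 0 by itself, above 0.95 it springs back out
- lid_a (a joint): lid of the open canister, rad, about its hinge at the back: about 0.004 = clamped down tight on its gasket (front edge some 2.5 mm lower than now), about 0.025 while unclipped (it floats on the gasket)
- clip_a_pivot (a point): pivot of canister_a's lever: in the canister's frame at x -70 mm, y 0, z 122 mm
- clip_a_thumb (a point): free end of canister_a's lever: a steel plate 26 mm wide and 3 mm thick, straight for 52 mm from the pivot, then curled outward for 12 mm; this point lies 63 mm from clip_a_pivot
- canister_b: a canister of the same kind, clipped shut: leave alone. Origin at the centre of its underside, clip on its own -x side
- clip_b (a joint): clip lever of canister_b, 0 = clipped shut (as it is and stays)
- canister_c: a canister of the same kind, clipped shut: leave alone. Origin at the centre of its underside, clip on its own -x side
- clip_c (a joint): clip lever of canister_c, 0 = clipped shut (as it is and stays)
- scoop: loose steel coffee scoop: cup 44 mm wide and 30 mm tall, flat handle out to 150 mm along its own -x. Origin under the cup's centre
- dripper: loose white stoneware pour-over dripper, 116 mm across, 85 mm tall, handle on its own +y side reaching 88 mm out. Origin under its centre
There are look-alikes about, which are no part of the job. What is shaped like the canister_a but blue is not meant.

How it is judged:
By the outcome, as a careful person would: the job done as asked, in the order asked, and still so for the second after the job is handed in, with the robot touching nothing.
It also fails if it takes over 32 s, if anything falls off the work surface, if the arm or the gripper's body presses on something with over 40 N, if the wrist force passes 120 N, or if a joint passes its speed limit or range.

## Working session

There is one attempt and no reset: what is moved stays moved. The work goes in short steps, Python scripts to look and compute and a tool call to move; the robot and the scene stay as the last step left them, time stands still between calls to the robot, and variables do not carry over. Pictures are saved under pics/ and viewed, at most 10 in all, crops included, and the job is handed in when it is done.

Besides the shell and the picture viewer there is one more tool, called after ">>>" in YAML: its name, and indented under it one key for each argument. drive_tool: Moves the arm, as the interface text tells. Its arguments: {"type":"object","properties":{"plan":{"type":"array","items":{"type":"object","properties":{"fingers":{"type":"number"},"tx":{"type":"number"},"ty":{"type":"number"},"tz":{"type":"number"},"ax":{"type":"number"},"ay":{"type":"number"},"az":{"type":"number"}}}}},"required":["plan"]}

```bash
mkdir -p pics
cat > h.py <<'E'
import numpy as np, cv2
from station import bot, eyes, sign_off
def snap(n,f):
    d=eyes.get_image(n); cv2.imwrite('pics/'+f,d['color'][:,:,::-1]); np.savez('pics/'+f[:-4]+'.npz',**d); return d
def ray(d,u,v):
    T=np.array(d['cam_to_world']); r=T[:3,:3]@[(u-d['cx'])/d['fx'],(v-d['cy'])/d['fy'],1]; return T[:3,3],r/np.linalg.norm(r)
def onz(d,u,v,z):
    o,r=ray(d,u,v); return o+r*(z-o[2])/r[2]
def proj(d,p):
    T=np.array(d['cam_to_world']); c=T[:3,:3].T@(np.array(p)-T[:3,3]); return d['fx']*c[0]/c[2]+d['cx'],d['fy']*c[1]/c[2]+d['cy']
def tri(d1,p1,d2,p2):
    o,r=ray(d1,*p1);q,s=ray(d2,*p2); t=np.linalg.lstsq(np.c_[r,-s],q-o,rcond=None)[0]
    a,b=o+r*t[0],q+s*t[1]; return (a+b)/2,np.linalg.norm(a-b)
E
python3 - <<'E'
from h import *
for n in('scene','side'):
    d=snap(n,n+'0.png'); print(n,np.round(d['cam_to_world'],3).tolist(),d['fx'])
print(bot.state())
E
```

```text
scene [[-0.845, 0.363, -0.392, 1.028], [0.535, 0.567, -0.626, 0.712], [-0.005, -0.739, -0.674, 0.98], [0.0, 0.0, 0.0, 1.0]] 566.5037887127285
side [[-0.985, -0.118, 0.129, 0.349], [-0.175, 0.621, -0.764, 0.91], [0.01, -0.775, -0.632, 0.964], [0.0, 0.0, 0.0, 1.0]] 580.1865071015184
{'time': 0.1, 'q': array([ 1.07231103,  0.31165079,  0.01400474,  1.51290141, -0.00440775,
        1.31920371, -0.02719534]), 'qd': array([-0.00026862, -0.00254051, -0.00192891, -0.00404739,  0.00046957,
        0.0001343 ,  0.00076658]), 'effort': array([ 5.30404432e-04, -3.80855513e+01,  1.46427937e-01, -2.31241822e+01,
        1.22060269e-02,  8.19739042e-03,  3.36564756e-05]), 'eef_pos': array([ 0.24230528, -0.49301729,  0.23032503]), 'tcp_rot': array([-3.05798353e+00, -7.10933408e-01,  8.88105613e-04]), 'ft_force': array([-0.92246893,  0.02359674, -0.09613527]), 'torque': array([0.02539644, 0.02096818, 0.01919988]), 'grasp_force': 0.0, 'grip_width': 0.0858418917727959}
```

View pics/scene0.png

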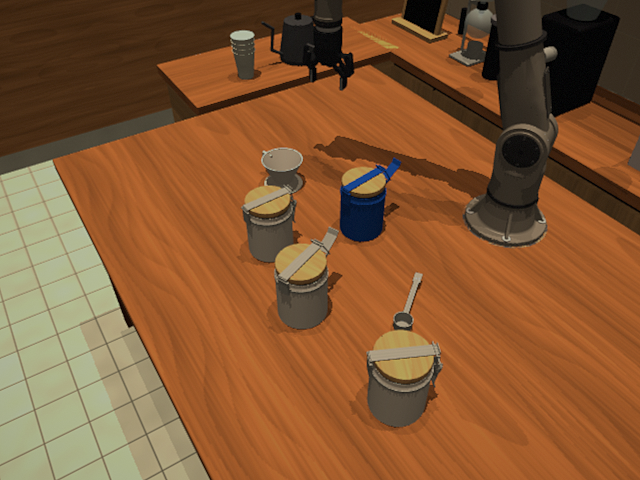

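View pics/side0.png

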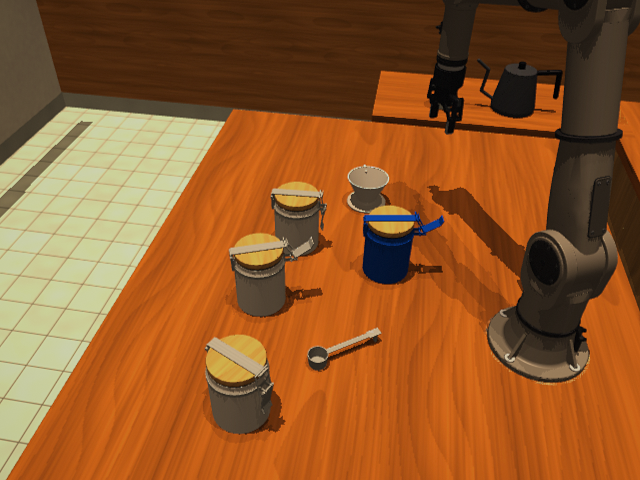

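The middle white canister is canister_a: its lever is at scene (331,240) and side (303,247). The blue look-alike and the two clipped ones stand near it. I'll zoom in for pixel picks.

Run:
```python
import cv2,numpy as np
a=cv2.imread('pics/scene0.png')[220:340,260:360];b=cv2.imread('pics/side0.png')[220:340,220:330]
f=lambda i,w:cv2.resize(i,None,fx=w,fy=w,interpolation=cv2.INTER_CUBIC)
c=np.hstack([f(a,3.8),f(b,3.8)]);print(c.shape);cv2.imwrite('pics/crop1.png',c)
```

```text
(456, 798, 3)
```

View pics/crop1.png

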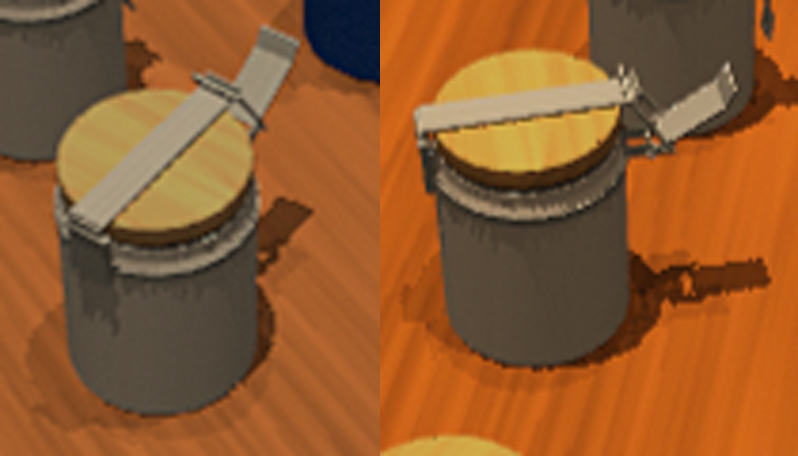

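```bash
cat > m.py <<'E'
from h import *
S=dict(np.load('pics/scene0.npz'));D=dict(np.load('pics/side0.npz'))
s=lambda x,y:(260+x/3.8,220+y/3.8); t=lambda x,y:(220+(x-380)/3.8,220+y/3.8)
tip=tri(S,s(279,37),D,t(728,77));print('tip',tip)
for n,a,b in(('front',(222,88),(622,90)),('back',(90,218),(418,120))):
    print(n,onz(S,*s(*a),.163),onz(D,*t(*b),.163),tri(S,s(*a),D,t(*b)))
# lid ellipse extremes -> centre
for n,d,u,v in(('S',S,*s(155,165)),('D',D,*t(528,113))): print('lid',n,onz(d,u,v,.157))
# bottom silhouette: lowest pixel centre and left/right tangents
print('base low',onz(S,*s(160,412),0),onz(D,*t(533,367),0))
E
python3 m.py
```

```text
tip (array([ 0.50827141, -0.05850215,  0.16166689]), np.float64(0.002794150394098506))
front [ 0.56056224 -0.03660336  0.163     ] [ 0.56526678 -0.03616181  0.163     ] (array([ 0.5638787 , -0.03108006,  0.16811053]), np.float64(0.0012649273170795533))
back [0.67244709 0.01094422 0.163     ] [0.67190218 0.01101672 0.163     ] (array([0.67215474, 0.01035815, 0.16236878]), np.float64(6.84308814857238e-05))
lid S [ 0.62049065 -0.00974351  0.157     ]
lid D [ 0.61491521 -0.01325813  0.157     ]
base low [0.64406834 0.02697206 0.        ] [6.07273709e-01 3.42873022e-02 1.11022302e-16]
```

```bash
cat >> m.py <<'E'
print('--')
print('blue lid',onz(S,363,181,.157),onz(D,390,221,.157),'blue tip',tri(S,(397,163),D,(437,223)))
print('b lid',onz(S,268,201,.157),'drip',onz(S,282,160,.085))
d=np.array([np.cos(np.radians(23.2)),np.sin(np.radians(23.2))]);C=np.array([.617,-.012]);P=C-.07*d
for e in np.arange(.9,-1.3,-.2): print(round(e,2),np.round(np.r_[P-.045*np.cos(e)*d,.122+.045*np.sin(e)]*1000,1))
E
python3 m.py|sed -n '/--/,$p'
```

```text
--
blue lid [ 0.34746504 -0.17155706  0.157     ] [ 0.3440771  -0.16907577  0.157     ] blue tip (array([ 0.23756311, -0.17890795,  0.16168919]), np.float64(0.004176571396590173))
b lid [ 0.578828   -0.22762915  0.157     ] drip [ 0.41984369 -0.44921698  0.085     ]
0.9 [527.  -50.6 157.2]
0.7 [521.  -53.1 151. ]
0.5 [516.4 -55.1 143.6]
0.3 [513.1 -56.5 135.3]
0.1 [511.5 -57.2 126.5]
-0.1 [511.5 -57.2 117.5]
-0.3 [513.1 -56.5 108.7]
-0.5 [516.4 -55.1 100.4]
-0.7 [521.  -53.1  93. ]
-0.9 [527.  -50.6  86.8]
-1.1 [533.9 -47.6  81.9]
```

>>> drive_tool:
  plan:
    - {"fingers": 0,"tz": 30}
    - {"fingers": 0,"tz": 30}
    - {"fingers": 0,"tz": 20}

```text
schema error: expected keys fingers, tx, ty, tz, ax, ay, az
```

>>> drive_tool:
  plan:
    - {"fingers": 0,"tx": 0,"ty": 0,"tz": 35,"ax": 0,"ay": 0,"az": 0}
    - {"fingers": 0,"tx": 0,"ty": 0,"tz": 35,"ax": 0,"ay": 0,"az": 0}
    - {"fingers": 0,"tx": 16,"ty": 24,"tz": 0,"ax": 0,"ay": 0,"az": 0}
    - {"fingers": 0,"tx": 16,"ty": 24,"tz": 0,"ax": 0,"ay": 0,"az": 0}
    - {"fingers": 0,"tx": 16,"ty": 24,"tz": 0,"ax": 0,"ay": 0,"az": 0}
    - {"fingers": 0,"tx": 16,"ty": 24,"tz": 0,"ax": 0,"ay": 0,"az": 0}
    - {"fingers": 0,"tx": 16,"ty": 24,"tz": 0,"ax": 0,"ay": 0,"az": 0}
    - {"fingers": 0,"tx": 16,"ty": 24,"tz": 0,"ax": 0,"ay": 0,"az": 0}
    - {"fingers": 0,"tx": 16,"ty": 24,"tz": 0,"ax": 0,"ay": 0,"az": 0}
    - {"fingers": 0,"tx": 16,"ty": 24,"tz": 0,"ax": 0,"ay": 0,"az": 0}
    - {"fingers": 0,"tx": 16,"ty": 24,"tz": 0,"ax": 0.039,"ay": -0.092,"az": 0}
    - {"fingers": 0,"tx": 16,"ty": 24,"tz": 0,"ax": 0.039,"ay": -0.092,"az": 0}
    - {"fingers": 0,"tx": 16,"ty": 24,"tz": 0,"ax": 0.039,"ay": -0.092,"az": 0}
    - {"fingers": 0,"tx": 16,"ty": 24,"tz": 0,"ax": 0.039,"ay": -0.092,"az": 0}
    - {"fingers": 0,"tx": 16,"ty": 24,"tz": 0,"ax": 0.039,"ay": -0.092,"az": 0}
    - {"fingers": 0,"tx": 0,"ty": 0,"tz": 0,"ax": 0,"ay": 0,"az": 0}

```text
time: 1.43
eef_pos: [0.4481, -0.1767, 0.298]
tcp_rot: [-2.88, -0.671, -0.74]
ft_force: [-0.6, 0.3, -0.5]
grip_width: -0.0003
grasp_force: 0.0
```

>>> drive_tool:
  plan:
    - {"fingers": 0,"tx": 15,"ty": 29,"tz": -10,"ax": 0,"ay": 0,"az": 0}
    - {"fingers": 0,"tx": 16,"ty": 29,"tz": -20,"ax": 0,"ay": 0,"az": 0}
    - {"fingers": 0,"tx": 16,"ty": 29,"tz": -30,"ax": 0,"ay": 0,"az": 0}
    - {"fingers": 0,"tx": 16,"ty": 29,"tz": -30,"ax": 0,"ay": 0,"az": -0.04}
    - {"fingers": 0,"tx": 0,"ty": 0,"tz": 0,"ax": 0,"ay": 0,"az": 0}
    - {"fingers": 0,"tx": 0,"ty": 0,"tz": 0,"ax": 0,"ay": 0,"az": 0}

```text
time: 1.93
eef_pos: [0.5104, -0.0666, 0.2131]
tcp_rot: [-2.906, -0.623, -0.742]
ft_force: [0.2, -0.5, 1.7]
grip_width: 0.0001
grasp_force: 0.0
```

Run:
```python
from h import *
f=lambda i:cv2.resize(i[:,:,::-1],(400,400),interpolation=cv2.INTER_CUBIC)
a=snap('scene','s1.png')['color'][160:320,240:400];b=snap('side','d1.png')['color'][160:320,200:360]
cv2.imwrite('pics/c2.png',np.hstack([f(a),f(b)]))
print(bot.state()['eef_pos'])
```

```text
[ 0.51208652 -0.07085123  0.2159379 ]
```

View pics/c2.png

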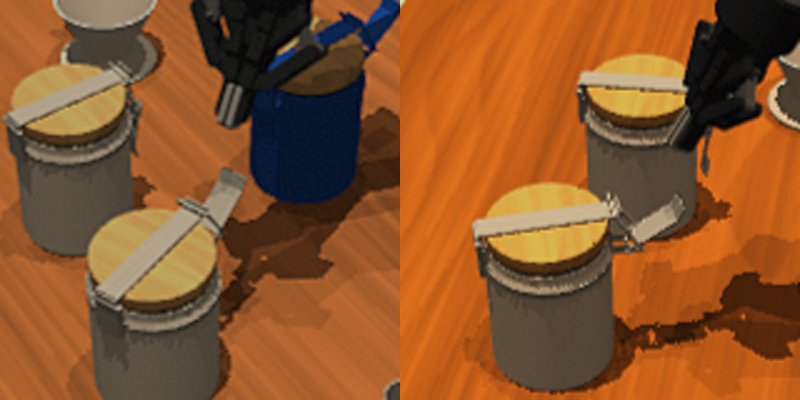

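The fingertip (scene (333,207), side (312,217)) hangs above the lever. I'll check it against the lever's axis once the arm has settled.

>>> drive_tool:
  plan:
    - {"fingers": 0,"tx": 0,"ty": 0,"tz": 0,"ax": 0,"ay": 0,"az": 0}
    - {"fingers": 0,"tx": 0,"ty": 0,"tz": 0,"ax": 0,"ay": 0,"az": 0}
    - {"fingers": 0,"tx": 0,"ty": 0,"tz": 0,"ax": 0,"ay": 0,"az": 0}

```text
time: 2.28
eef_pos: [0.5119, -0.0712, 0.2163]
tcp_rot: [-2.911, -0.612, -0.752]
ft_force: [-0.1, 0.2, 0.0]
grip_width: 0.0002
grasp_force: 0.0
```

Run:
```python
from h import *
S=dict(np.load('pics/s1.npz'));D=dict(np.load('pics/d1.npz'))
print(tri(S,(332.8,209),D,(312,218)))
p=bot.state()['eef_pos'];print(p,proj(S,p),proj(D,p))
```

```text
(array([ 0.50885006, -0.06145945,  0.21933563]), np.float64(0.0043135666810481125))
[ 0.5119396  -0.0711941   0.21634702] (np.float64(328.89982078975436), np.float64(207.14281547685633)) (np.float64(311.022372182231), np.float64(217.21924803649247))
```

>>> drive_tool:
  plan:
    - {"fingers": 0,"tx": -2,"ty": 9,"tz": -20,"ax": 0,"ay": 0,"az": 0}
    - {"fingers": 0,"tx": 0,"ty": 0,"tz": -22,"ax": 0,"ay": 0,"az": 0}
    - {"fingers": 0,"tx": 0,"ty": 0,"tz": 0,"ax": 0,"ay": 0,"az": 0}
    - {"fingers": 0,"tx": 0,"ty": 0,"tz": 0,"ax": 0,"ay": 0,"az": 0}
    - {"fingers": 0,"tx": 0,"ty": 0,"tz": 0,"ax": 0,"ay": 0,"az": 0}

```text
time: 2.7
eef_pos: [0.5104, -0.0614, 0.1747]
tcp_rot: [-2.91, -0.614, -0.753]
ft_force: [0.2, -0.6, -0.4]
grip_width: 0.0002
grasp_force: 0.0
```

Run:
```python
from h import *
f=lambda i:cv2.resize(i[:,:,::-1],(400,400),interpolation=cv2.INTER_CUBIC)
a=snap('scene','s2.png')['color'][190:290,270:370];b=snap('side','d2.png')['color'][190:290,240:340]
cv2.imwrite('pics/c3.png',np.hstack([f(a),f(b)]))
print(bot.state()['eef_pos'])
```

```text
[ 0.51075758 -0.06143739  0.17516764]
```

View pics/c3.png

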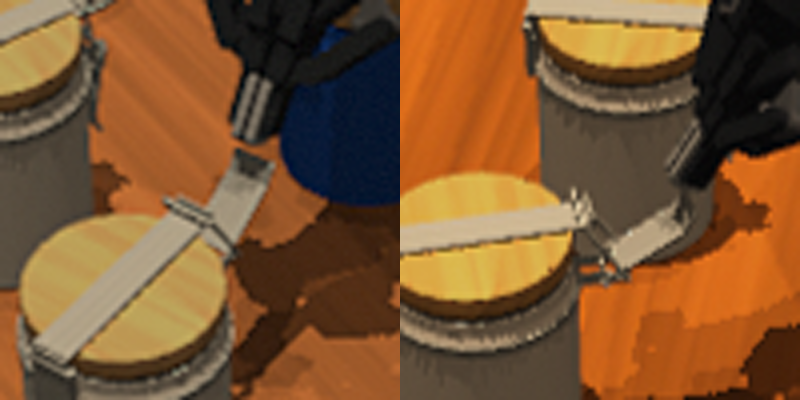

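The fingertip (scene crop (252,135)) is just above the lever's free end (255,160). I'll shift inward about 10 mm and start down along the arc.

>>> drive_tool:
  plan:
    - {"fingers": 0,"tx": 9,"ty": 6,"tz": -3,"ax": 0,"ay": 0,"az": 0}
    - {"fingers": 0,"tx": 0,"ty": 0,"tz": -8,"ax": 0,"ay": 0,"az": 0}
    - {"fingers": 0,"tx": -1,"ty": -1,"tz": -7,"ax": 0,"ay": 0,"az": 0}
    - {"fingers": 0,"tx": -1,"ty": -1,"tz": -7,"ax": 0,"ay": 0,"az": 0}
    - {"fingers": 0,"tx": -1,"ty": 0,"tz": -7,"ax": 0,"ay": 0,"az": 0}
    - {"fingers": 0,"tx": -1,"ty": -1,"tz": -7,"ax": 0,"ay": 0,"az": 0}
    - {"fingers": 0,"tx": -1,"ty": 0,"tz": -6,"ax": 0,"ay": 0,"az": 0}
    - {"fingers": 0,"tx": 0,"ty": 0,"tz": -6,"ax": 0,"ay": 0,"az": 0}
    - {"fingers": 0,"tx": 0,"ty": 0,"tz": 0,"ax": 0,"ay": 0,"az": 0}
    - {"fingers": 0,"tx": 0,"ty": 0,"tz": 0,"ax": 0,"ay": 0,"az": 0}

```text
time: 3.63
eef_pos: [0.5134, -0.0578, 0.1221]
tcp_rot: [-2.909, -0.615, -0.749]
ft_force: [-0.2, -0.1, 3.2]
grip_width: -0.0002
grasp_force: 1.6
```

Run:
```python
from h import *
f=lambda i:cv2.resize(i[:,:,::-1],(400,400),interpolation=cv2.INTER_CUBIC)
a=snap('scene','s3.png')['color'][190:290,270:370];b=snap('side','d3.png')['color'][190:290,240:340]
cv2.imwrite('pics/c4.png',np.hstack([f(a),f(b)]))
print(bot.state()['eef_pos'],bot.state()['ft_force'])
```

```text
[ 0.51338267 -0.05773385  0.12239222] [-1.2223469  -0.51021205  2.88791917]
```

View pics/c4.png

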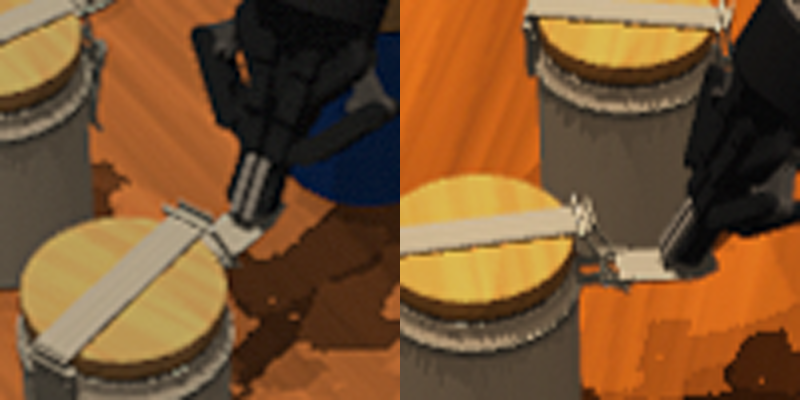

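The lever is near level and the tip presses on it squarely with about 3 N. Continuing along the arc past dead centre.

>>> drive_tool:
  plan:
    - {"fingers": 0,"tx": 0,"ty": 0,"tz": -7,"ax": 0,"ay": 0,"az": 0}
    - {"fingers": 0,"tx": 1,"ty": 0,"tz": -7,"ax": 0,"ay": 0,"az": 0}
    - {"fingers": 0,"tx": 3,"ty": 1,"tz": -8,"ax": 0,"ay": 0,"az": 0}
    - {"fingers": 0,"tx": 4,"ty": 2,"tz": -7,"ax": 0,"ay": 0,"az": 0}
    - {"fingers": 0,"tx": 6,"ty": 2,"tz": -6,"ax": 0,"ay": 0,"az": 0}
    - {"fingers": 0,"tx": 5,"ty": 2,"tz": -4,"ax": 0,"ay": 0,"az": 0}
    - {"fingers": 0,"tx": 0,"ty": 0,"tz": 0,"ax": 0,"ay": 0,"az": 0}
    - {"fingers": 0,"tx": 0,"ty": 0,"tz": 0,"ax": 0,"ay": 0,"az": 0}
    - {"fingers": 0,"tx": 0,"ty": 0,"tz": 0,"ax": 0,"ay": 0,"az": 0}

```text
time: 4.48
eef_pos: [0.5322, -0.0505, 0.0831]
tcp_rot: [-2.909, -0.615, -0.749]
ft_force: [-0.1, 0.4, -0.0]
grip_width: 0.0
grasp_force: 0.0
```

Run:
```python
from h import *
f=lambda i:cv2.resize(i[:,:,::-1],(400,400),interpolation=cv2.INTER_CUBIC)
a=snap('scene','s4.png')['color'][190:290,270:370];b=snap('side','d4.png')['color'][210:310,240:340]
cv2.imwrite('pics/c5.png',np.hstack([f(a),f(b)]))
print(bot.state()['eef_pos'],bot.state()['ft_force'])
```

```text
[ 0.53230197 -0.05070777  0.08342905] [ 1.09617965 -0.75510836  0.73868655]
```

View pics/c5.png

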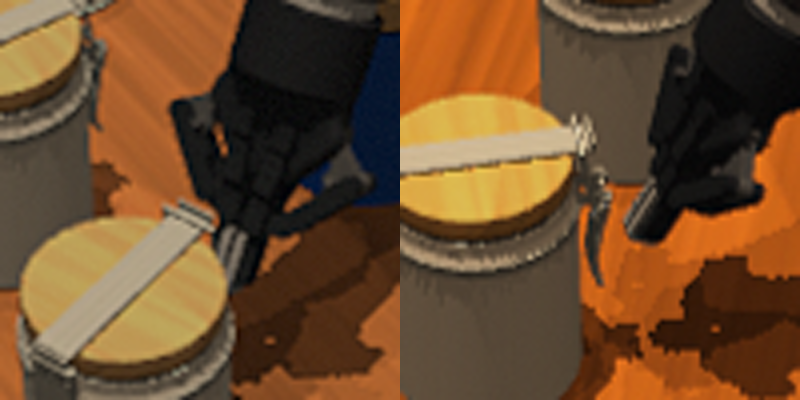

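The lever now hangs against the canister's side (side crop (597,240)) with a clear gap to the fingertip. Backing off along the tool axis.

>>> drive_tool:
  plan:
    - {"fingers": 0,"tx": -8,"ty": -3,"tz": 10,"ax": 0,"ay": 0,"az": 0}
    - {"fingers": 0,"tx": -12,"ty": -5,"tz": 25,"ax": 0,"ay": 0,"az": 0}
    - {"fingers": 0,"tx": -12,"ty": -5,"tz": 25,"ax": 0,"ay": 0,"az": 0}
    - {"fingers": 0,"tx": -12,"ty": -5,"tz": 25,"ax": 0,"ay": 0,"az": 0}
    - {"fingers": 0,"tx": -12,"ty": -5,"tz": 30,"ax": 0,"ay": 0,"az": 0}
    - {"fingers": 0,"tx": 0,"ty": 0,"tz": 35,"ax": 0,"ay": 0,"az": 0}
    - {"fingers": 0,"tx": 0,"ty": 0,"tz": 35,"ax": 0,"ay": 0,"az": 0}
    - {"fingers": 0,"tx": 0,"ty": 0,"tz": 0,"ax": 0,"ay": 0,"az": 0}
    - {"fingers": 0,"tx": 0,"ty": 0,"tz": 0,"ax": 0,"ay": 0,"az": 0}
    - {"fingers": 0,"tx": 0,"ty": 0,"tz": 0,"ax": 0,"ay": 0,"az": 0}

```text
time: 5.42
eef_pos: [0.4758, -0.0735, 0.2679]
tcp_rot: [-2.91, -0.616, -0.749]
ft_force: [1.0, -0.6, -0.6]
grip_width: 0.0002
grasp_force: 0.0
```

Run:
```python
from h import *
snap('side','d5.png');print(bot.state()['eef_pos'],bot.state()['ft_force'])
```

```text
[ 0.47536021 -0.07317056  0.26685784] [ 0.46906832  0.48956252 -0.265009  ]
```

View pics/d5.png

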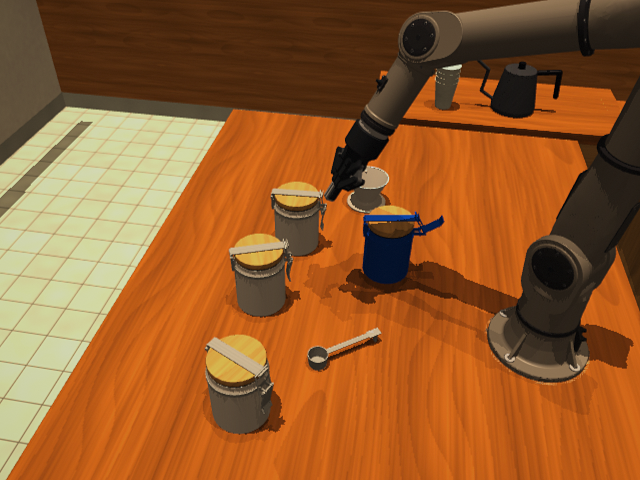

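The clip is shut (lever at (289,258) flush along the side), everything else is where it was, and the arm is clear.

```bash
python3 -c "from station import sign_off; print(sign_off())"
```

```text
the job is handed in; nothing more can be done
None
```

The lever of canister_a was pushed past dead centre and snapped shut against its side; in the last camera view everything else stands where it was, the arm was clear, and the job was handed in at about 5.5 s (the lid's clamping was not measured separately).

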